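# Zero a shaft encoder and hold its pulley on the flat

## Task

Zero the shaft encoder: with the fingers on its bare shaft, feel for the flat and turn the shaft until the flat faces the white index line on the flange. Then take the loose toothed pulley and slide it gently down the shaft with its set screw on the flat until the top of its hub is flush with the end of the shaft. Finish while still holding it there in the fingers, clear of the flange below, so that I can tighten the screw, and leave the other things as they lie.

Things in the scene. Friction and masses are not known exactly. Their poses are not given: they have to be found in the camera images.
- encoder: fixed: black shaft encoder, 58 mm across, shaft up, in an aluminium clamp block (74 mm square) on a base plate 96 mm square. Origin: centre of the plate's underside on the bench, under the shaft's axis; z up. Dark flange face at 60 mm, boss 36 mm across up to 63 mm, only the shaft is higher. White index line on the flange towards -x. Connector to +y, out to 48 mm, below the flange
- shaft (a joint): turn of the encoder's shaft about the vertical, rad, positive counter-clockwise from above; 0 when the flat faces the white index line. Stiff bearing: it needs about 0.06 N m to turn and stays where it is left; it turns from -3.2 to 3.2
- shaft_end (a point): centre of the steel shaft's upper end, 98 mm above the bench; turns with the shaft. Shaft 12 mm thick, standing 35 mm above the boss, 1 mm chamfer at its end. A flat with a red stripe runs along its whole length, 3.5 mm from the axis, facing this frame's -x (9.5 mm across flat and back, elsewhere up to 12 mm)
- index_line (a point): middle of the white index line on the flange (a line 10 mm long and 2.6 mm wide, pointing at the shaft), 23.5 mm from the shaft's axis and 60 mm above the bench; axes as the encoder's
- pulley: loose dark steel timing pulley, 55 to 115 g, hub up on the bench. Toothed part with flanges 42 mm across from 0 to 13 mm height (grip here), hub 28 mm across up to 22 mm, bore 14 mm right through, flared at the bottom. Origin: centre of its underside, z up along the bore. Brass set screw, 5 mm thick, 17.5 mm above the underside, stands out of the hub towards -x to 20 mm from the axis
- pulley_top (a point): centre of the top face of the pulley's hub, 22 mm above its underside; axes as the pulley's
- screw_tip (a point): tip of the set screw inside the bore, 4.3 mm from the axis towards the pulley's -x, 17.5 mm above the underside; the pulley passes fully down the shaft only with the screw over the flat
- hex_key: bystander: 5 mm hexagon key, 28x92x5 mm; origin at the centre of its underside
- magnetic_dish: bystander: steel dish 93 mm across, 14 mm high, with two bolts in it; origin at the centre of its underside
- insulating_tape: bystander: black roll of tape, 60 mm across, 18 mm high; origin at the centre of its underside
- screwdriver: bystander: screwdriver with a yellow and black handle, 28x200x28 mm; origin at the centre of its underside
- spanner: bystander: steel spanner, 27x177x5 mm; origin at the centre of its underside
Things that resemble listed ones, but are neither listed nor needed, are in the scene too. There is more than one size of the encoder; the one meant has the size given above.

How it is judged:
By the outcome, as a careful person would: the job done as asked, in the order asked, and still so for the second after the job is handed in, while the arm keeps its last pose, push and grip.
It also fails if it takes over 58 s, if anything falls off the work surface, if the arm or the gripper's body presses on something with over 40 N, if the wrist force passes 120 N, or if a joint passes its speed limit or range.

## Robot

A 7-joint arm with a two-finger parallel gripper is mounted at the origin on a cart in front of the work surface, level with it; the furniture and walls round the work are solid. World frame = base frame: x ahead of the robot, y to its left, z up, the work surface at z = 0. Lengths are in m, angles in rad, forces in N, time in s.
With the tool pointing down it reaches from about 0.4 to 0.875 m from the base axis. Payload 19.3 kg.
Tool frame: the origin (TCP) lies at the very end of the fingers, on their centre line; the grasp point (between the pads) lies 19 mm behind it; z points along the fingers, y is the line along which they close (so a half turn about z gives the same grasp; the last joint's range is limited). The gripper opens to 85 mm and grips with 20 to 120 N. Pads are 22 mm wide; open, the fingers measure 114 mm over their backs; the gripper's body (76 mm by 85 mm) begins 54 mm behind the grasp point. The pads swing forward as they close: fully open they stand 13 mm farther back than shut.
Start: joints at [-1.316, 0.521, -0.036, 1.599, 0.021, 1.021, -0.113], TCP at [0.199, 0.592, 0.231] pointing down, gripper open.
Joint ranges: [-2.91, 2.91], [-0.3, 2.13], [-1.5, 1.42], [0.17, 2.43], [-1.26, 4.41], [0.16, 1.93], [-2.52, 2.52]. Speed limits (rad/s): [1.89, 1.89, 2.39, 2.39, 3.01, 3.01, 3.01].

## Interface

Orientations are given as [roll, pitch, yaw] about the fixed x, y, z axes, in that order (R = Rz(yaw) Ry(pitch) Rx(roll)).
In Python, from workcell import bot gives the robot as it stands. The module is installed in compiled form; this text tells all that it offers.
- The arm moves only by the tool apply_moves, never from a script. Its arguments are lists of equal length, an entry for each row: "claw": the finger opening in m, from 0 to 0.0854; "xyz": the shift along the tool's x, y, z in m, a list of three; "twist": the turn, a rotation vector about the tool's x, y, z in rad, a list of three. A call has 1 to 20 rows; each row shifts and turns the commanded pose from where the row before left it, along the tool's axes as they then stand; what a row does not reach is not made up. A row lasts 1/10 s, in which the tool goes at most 50 mm and 8.59 degrees, less where a joint would pass 70% of its speed; a pose out of reach is approached as far as the arm can. A call with a gripper value outside its range is refused whole. The fingers move at their own pace and stop on an object; "force" is the grip in N (left out, the last holds). Time passes only in rows, so rows that do not move let the fingers close. It gives the time, the measured TCP pose, the force, the opening and the grip force at its end, in the units of the state.
- bot.observe(): the state, without advancing time (a new reading comes with each control period).
- bot.grab_frame(name): name is "side" or "top" or "wrist"; returns a dict with "img" (420x560x3 uint8, red, green, blue), "vfov" (degrees; the focal length in pixels is half the picture's height over the tangent of half this angle, whatever the lens; pixels are square), "cx", "cy" (the principal point, pixels), "view" (4x4, takes a point from world to camera coordinates). Camera axes: x right, y up, looking along -z (the intrinsics and any distortion apply to the point x, -y, -z); pixel columns grow to the right and rows downward; lengths in m; the calibration is good to about 2 mm. A picture is of the moment at which its call begins. There is no depth.
- bot.job_done(): hands the job in; it is judged then, once.
Trained networks look in the newest picture that a camera, given by its name, has taken for a name from the list of things; names that differ only in an ending like _2 or _b are one class to them, and where a whole thing is asked for, a point or a joint stands for the part that bears it (a point fixed in the world has none). Each returns a list of dicts, best first, with "score" (0 to 1); they miss things now and then, are a little off and sometimes report something else, mostly with a low value. They report only what shows in the picture. A call takes as long as a camera call. They do not tell look-alikes from the thing itself.
- bot.find_in(camera, query): "position" ([x, y, z] in m, in world coordinates, good to about 4 mm: the middle of the surface that is visible of it).
The state is a dict: "clock": time; "qpos": joint angles; "qd": joint speeds; "joint_efforts": joint torques, N m; "position": TCP position; "tool_rot": TCP orientation; "force": force on the tool from outside, world axes, zero at the start; "moment": the same for the moment, N m; "grip_width": finger opening in m; "finger_force": force on a finger pad.
Only numpy, scipy, OpenCV 4.12 (cv2) and the standard library are available. Lean on these libraries where they do the work, as an engineer would, in place of code of your own. Each camera call takes 0.05 s, during which the arm holds its last target. There are 200 camera calls.

## Working session

There is one attempt and no reset: what is moved stays moved. The work goes in short steps, Python scripts to look and compute and a tool call to move; the robot and the scene stay as the last step left them, time stands still between calls to the robot, and variables do not carry over. Pictures are saved under pics/ and viewed, at most 10 in all, crops included, and the job is handed in when it is done.

Besides the shell and the picture viewer there is one more tool, called after "Emit:" as name(argument=value, ...) on one line, values as JSON. apply_moves: Moves the arm, as the interface text tells. Its arguments: {"type":"object","properties":{"claw":{"type":"array"},"xyz":{"type":"array"},"twist":{"type":"array"},"force":{"type":"number"}},"required":["claw","xyz","twist"]}

```bash
mkdir -p pics; cat > h.py <<'E'
import numpy as np, cv2
from workcell import bot
def save(f,n): cv2.imwrite('pics/'+n,cv2.cvtColor(f['img'],cv2.COLOR_RGB2BGR))
def foc(f): return f['img'].shape[0]/2/np.tan(np.radians(f['vfov'])/2)
def proj(f,p):
    c=np.array(f['view'])@np.append(p,1); k=foc(f)
    return np.array([f['cx']+k*c[0]/-c[2], f['cy']-k*c[1]/-c[2]])
def ray(f,u,v,z):
    V=np.array(f['view']);R=V[:3,:3];o=-R.T@V[:3,3];k=foc(f)
    d=R.T@np.array([(u-f['cx'])/k,-(v-f['cy'])/k,-1]); return o+d*(z-o[2])/d[2]
E
python3 - <<'E'
from h import *
print(bot.observe())
for c in ('top','side'):
    f=bot.grab_frame(c); save(f,c+'1.png'); print(c,{k:f[k] for k in f if k!='img'})
    for q in ('encoder','shaft_end','index_line','pulley','screw_tip','hex_key'):
        print(q,[(np.round(d['position'],3).tolist(),round(d['score'],2),proj(f,d['position']).round()) for d in bot.find_in(c,q)])
E
```

```text
{'clock': 0.0, 'qpos': array([-1.31616701,  0.52200308, -0.03633557,  1.60003261,  0.02121177,
        1.02108882, -0.11279282]), 'qd': array([-0.00060803, -0.00102078,  0.00016778,  0.00163465, -0.00158204,
        0.00026197,  0.00013305]), 'joint_efforts': array([-6.60499495e-06, -9.27099824e+01,  1.97992712e+00, -3.69918466e+01,
        1.77096936e-02,  8.40762426e-03, -4.14603835e-05]), 'position': array([0.19939007, 0.59197296, 0.23072364]), 'tool_rot': array([-3.14044962e+00,  8.83769852e-05,  2.81677427e+00]), 'force': array([-0.39237174,  0.16760178,  0.71447997]), 'moment': array([-0.02166126, -0.01035978, -0.00921808]), 'finger_force': 0.0, 'grip_width': 0.08516634236649968}
top {'vfov': 55.477212292399294, 'cx': 280.1207660957016, 'cy': 206.09890914753996, 'view': array([[-0.01361056, -0.999858  , -0.00993664, -0.08459887],
       [ 0.99735246, -0.01428505,  0.07130229, -0.52674185],
       [-0.07143411, -0.00893987,  0.99740526, -0.94352979],
       [ 0.        ,  0.        ,  0.        ,  1.        ]])}
encoder [([0.423, -0.383, 0.017], 0.9, array([403., 247.])), ([0.46
[... 641 characters left out ...]
,  0.38273108,  0.90443823, -0.13996935],
       [-0.44389004, -0.78830562,  0.42607028, -1.18675667],
       [ 0.        ,  0.        ,  0.        ,  1.        ]])}
encoder [([0.411, -0.407, 0.02], 0.76, array([311., 311.])), ([0.453, -0.107, 0.034], 0.58, array([261., 236.]))]
shaft_end [([0.465, -0.088, 0.083], 0.47, array([262., 214.])), ([0.488, -0.274, 0.011], 0.21, array([308., 273.]))]
index_line [([0.408, -0.411, 0.021], 0.83, array([311., 313.])), ([0.453, -0.114, 0.027], 0.69, array([262., 240.]))]
pulley [([0.485, -0.278, 0.012], 0.58, array([308., 274.]))]
screw_tip [([0.482, -0.272, 0.013], 0.53, array([306., 273.]))]
hex_key [([0.368, -0.266, -0.0], 0.67, array([259., 289.]))]
```

View pics/top1.png

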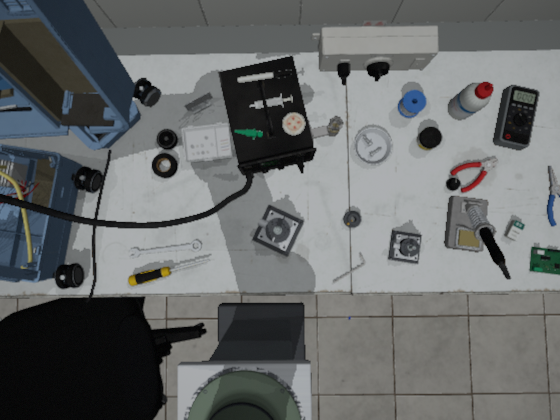

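View pics/side1.png

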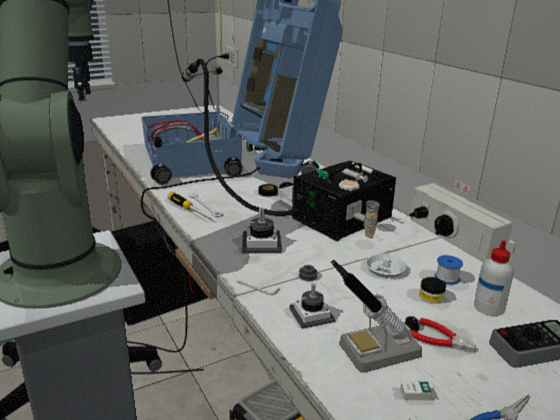

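Two encoders show, at top (279,230), ~42 px wide with its plate (≈96 mm), and at (405,247), ~32 px (too small). The first fits. The pulley is at (352,218), the only one of its kind. A black cable may rise to the left, so I'll check its height and look at enlarged crops.

```bash
python3 - <<'E'
from h import *
f=bot.grab_frame('top'); s=bot.grab_frame('side')
B=lambda f,a,b,c,d,k:cv2.resize(f['img'][b:d,a:c],None,fx=k,fy=k,interpolation=cv2.INTER_CUBIC)
a=np.hstack([B(f,249,200,309,260,6.6),B(f,375,217,435,277,6.6)])[:396]
b=np.hstack([B(f,330,200,375,233,6),B(s,230,195,330,228,5.2)])
w=max(a.shape[1],b.shape[1]); P=lambda i:np.pad(i,((0,0),(0,w-i.shape[1]),(0,0)))
im=np.vstack([P(a),P(b)]); print(im.shape); save({'img':im},'crop.png')
for px in ((220,210),(180,222),(110,225),(60,208),(20,200)):
    print(px,[(z,ray(f,*px,z)[:2].round(2).tolist(),proj(s,ray(f,*px,z)).round().tolist()) for z in (0,.1,.2,.3,.4)])
for px in((222,72),(298,58),(314,160),(245,172)): print(px,ray(f,*px,.1).round(3))
E
```

```text
Traceback (most recent call last):
ValueError: all the input array dimensions except for the concatenation axis must match exactly, but along dimension 0, the array at index 0 has size 198 and the array at index 1 has size 172
```

```bash
python3 - <<'E'
from h import *
f=bot.grab_frame('top'); s=bot.grab_frame('side')
B=lambda f,a,b,c,d,w,h:cv2.resize(f['img'][b:d,a:c],(w,h),interpolation=cv2.INTER_CUBIC)
a=np.hstack([B(f,249,200,309,260,396,396),B(f,375,217,435,277,396,396)])
b=np.hstack([B(f,330,200,375,233,272,200),B(s,230,192,330,231,520,200)])
im=np.vstack([a,b]); save({'img':im},'crop.png')
for px in ((220,210),(180,222),(110,225),(60,208),(20,200)):
    print(px,[(z,ray(f,*px,z)[:2].round(2).tolist(),proj(s,ray(f,*px,z)).round().tolist()) for z in (0,.1,.2,.3,.4)])
for px in((222,72),(298,58),(314,160),(245,172)): print(px,ray(f,*px,.1).round(3))
E
```

```text
(220, 210) [(0, [0.52, 0.06], [255.0, 217.0]), (0.1, [0.51, 0.04], [256.0, 186.0]), (0.2, [0.51, 0.02], [256.0, 152.0]), (0.3, [0.5, 0.01], [257.0, 115.0]), (0.4, [0.49, -0.01], [258.0, 75.0])]
(180, 222) [(0, [0.49, 0.15], [231.0, 205.0]), (0.1, [0.49, 0.13], [233.0, 176.0]), (0.2, [0.48, 0.1], [235.0, 144.0]), (0.3, [0.48, 0.08], [238.0, 109.0]), (0.4, [0.48, 0.05], [241.0, 71.0])]
(110, 225) [(0, [0.49, 0.33], [207.0, 185.0]), (0.1, [0.48, 0.28], [210.0, 159.0]), (0.2, [0.48, 0.24], [214.0, 130.0]), (0.3, [0.48, 0.2], [218.0, 99.0]), (0.4, [0.47, 0.15], [223.0, 64.0])]
(60, 208) [(0, [0.53, 0.45], [205.0, 170.0]), (0.1, [0.52, 0.39], [208.0, 146.0]), (0.2, [0.51, 0.34], [212.0, 120.0]), (0.3, [0.51, 0.28], [216.0, 91.0]), (0.4, [0.5, 0.23], [221.0, 59.0])]
(20, 200) [(0, [0.55, 0.55], [200.0, 159.0]), (0.1, [0.54, 0.48], [204.0, 138.0]), (0.2, [0.53, 0.42], [207.0, 113.0]), (0.3, [0.52, 0.35], [212.0, 86.0]), (0.4, [0.51, 0.28], [216.0, 55.0])]
(222, 72) [0.826 0.035 0.1  ]
(298, 58) [ 0.855 -0.138  0.1  ]
(314, 160) [ 0.621 -0.169  0.1  ]
(245, 172) [ 0.597 -0.016  0.1  ]
```

View pics/crop.png

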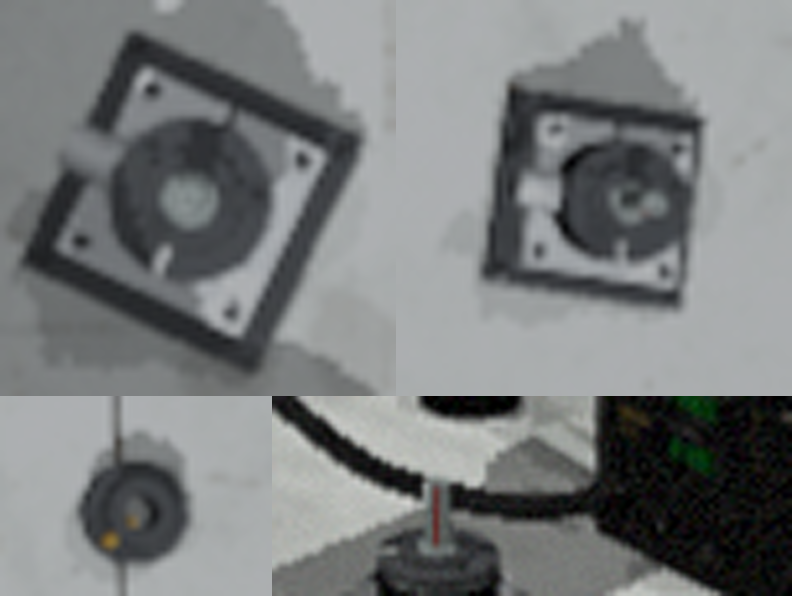

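The crop confirms it: the left encoder is the large one. Its white index line is at about (273,239), the -x side of the shaft. The red stripe faces the side camera, roughly 85° away from the line. The pulley's brass screw is at the lower left of its hub. I'll move over the encoder, staying inside the cable.

Emit:
apply_moves(claw=[0.085,0.085,0.085,0.085,0.085,0.085,0.085,0.085,0.085,0.085,0.085,0.085,0.085,0.085,0.085,0.085,0.085,0.085,0.085], xyz=[[-0.0226,-0.028,0],[-0.0226,-0.028,0],[-0.0226,-0.028,0],[-0.0226,-0.028,0],[-0.0226,-0.028,0],[-0.0226,-0.028,0],[-0.0226,-0.028,0],[-0.0226,-0.028,0],[-0.0247,-0.0308,0],[-0.0247,-0.0308,0],[-0.0247,-0.0308,0],[-0.0247,-0.0308,0],[-0.0247,-0.0308,0],[-0.0247,-0.0308,0],[-0.0247,-0.0308,0],[-0.0247,-0.0308,0],[-0.0247,-0.0308,0],[-0.0247,-0.0308,0],[-0.0247,-0.0308,0]], twist=[[0,0,0],[0,0,0],[0,0,0],[0,0,0],[0,0,0],[0,0,0],[0,0,0],[0,0,0],[0,0,0],[0,0,0],[0,0,0],[0,0,0],[0,0,0],[0,0,0],[0,0,0],[0,0,0],[0,0,0],[0,0,0],[0,0,0]])

```text
clock: 2.8
position: [0.4491, -0.0871, 0.2315]
tool_rot: [3.141, 0.001, 2.817]
force: [-0.4, 1.4, -0.1]
grip_width: 0.0853
finger_force: 0.0
```

```bash
python3 - <<'E'
from h import *
o=bot.observe(); print(o['clock'],o['position'],o['tool_rot'],o['qpos'].round(2))
f=bot.grab_frame('wrist'); save(f,'w1.png'); print(f['vfov'],f['view'],-f['view'][:3,:3].T@f['view'][:3,3])
for q in ('encoder','shaft_end','index_line'):
    print(q,[(np.round(d['position'],4).tolist(),round(d['score'],2),proj(f,d['position']).round()) for d in bot.find_in('wrist',q)])
E
```

```text
2.8 [ 0.44911579 -0.08708364  0.23152567] [3.14132445e+00 5.95912022e-04 2.81691853e+00] [-0.21  0.27  0.33  2.04 -0.11  0.86  1.43]
59.09519336515031 [[ 0.31961775  0.94754565  0.00132081 -0.06181786]
 [-0.89555263  0.30253473 -0.32627938  0.47159725]
 [-0.30956419  0.10310182  0.94527246 -0.23403986]
 [ 0.          0.          0.          1.        ]] [ 0.36964788 -0.05996937  0.37518554]
encoder [([0.4269, -0.3638, 0.0132], 0.88, array([ 30., 234.])), ([0.4547, -0.0805, 0.0262], 0.66, array([293., 177.]))]
shaft_end [([0.4609, -0.0877, 0.0912], 0.78, array([289., 207.]))]
index_line [([0.4526, -0.0807, 0.0323], 0.98, array([292., 177.])), ([0.4202, -0.3644, 0.0158], 0.8, array([ 24., 229.]))]
```

View pics/w1.png

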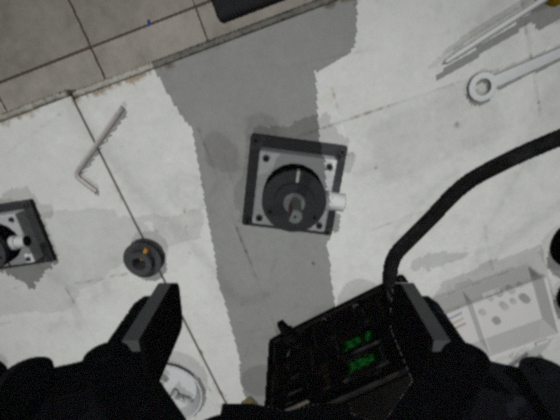

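The wrist picture shows the encoder at (293,185), the white line at about (297,174) and the shaft end near (295,217). The connector is at (337,202), and the pulley is at (144,257) with its screw towards the upper right. I'll enlarge it for precise pixels.

```bash
python3 - <<'E'
from h import *
f=bot.grab_frame('wrist')
c=lambda a,b,w,h:cv2.resize(f['img'][b:b+h,a:a+w],None,fx=7,fy=7,interpolation=cv2.INTER_CUBIC)
im=np.hstack([c(261,155,68,80),np.pad(c(120,232,46,50),((0,210),(0,0),(0,0)))]); save({'img':im},'w2.png'); print(im.shape)
t=bot.grab_frame('top')
print('top shaft',ray(t,277.5,230.3,.098),'line',ray(t,273.5,239.4,.06))
print([ray(f,*p,0.).round(4)[:2].tolist() for p in((253,133),(347,146),(333,235),(243,225))])
E
```

```text
(560, 798, 3)
top shaft [ 0.46652826 -0.08617024  0.098     ] line [ 0.44626496 -0.07611157  0.06      ]
[[0.4042, -0.1046], [0.4468, -0.0192], [0.5358, -0.0601], [0.4931, -0.1493]]
```

View pics/w2.png

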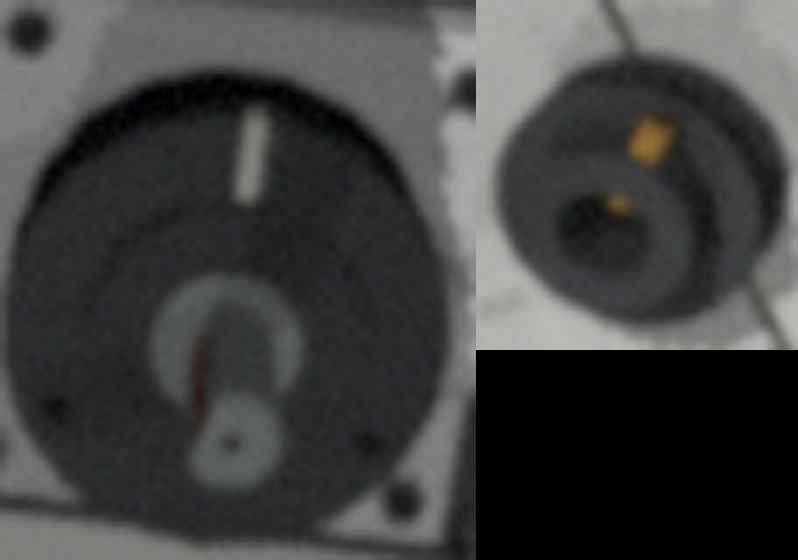

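```bash
python3 - <<'E'
from h import *
f=bot.grab_frame('wrist')
S=ray(f,294.0,218.1,.098); L=ray(f,296.9,177.1,.06); d=L-S
print(S,L,np.hypot(*d[:2]),np.degrees(np.arctan2(d[1],d[0])))
P=ray(f,120+(604-476)/7,232+230/7,.022); W=ray(f,120+(652-476)/7,232+140/7,.0185); d=W-P
print('pulley',P,np.hypot(*d[:2]),np.degrees(np.arctan2(d[1],d[0])))
s=bot.grab_frame('side'); V=s['view']; o=-V[:3,:3].T@V[:3,3]; d=o-S; print('sidecam az',np.degrees(np.arctan2(d[1],d[0])),proj(s,S-[0,0,.015]))
im=s['img'][203:222,255:270].astype(int); print((im[...,0]-im[...,1])); 
q=np.array([[0.4042,-0.1046],[0.4468,-0.0192],[0.5358,-0.0601],[0.4931,-0.1493]])
for i in range(4):
    e=q[(i+1)%4]-q[i]; print(np.hypot(*e),np.degrees(np.arctan2(e[1],e[0])))
E
```

```text
[ 0.46821502 -0.08361476  0.098     ] [ 0.44639253 -0.07288293  0.06      ] 0.024318585111983274 153.8130346720456
pulley [ 0.49285608 -0.26384023  0.022     ] 0.015392400779445625 131.5121557795588
sidecam az -117.38293481391221 [261.88763761 212.67811758]
[[ -1  -3  -5  -2   1  -3   0  -3   0  -4   0  -2  -5  -2  -3]
 [ -2  -1  -3  -1   0   0  -3  -4  -5  -5  -3  -1  -5  -2  -3]
 [ -6  -5  -3  -2  -5  -5  -3  -5  -1  -3   0  -5  -3  -5  -5]
 [  0  -2  -8   1  -1  -4  -4  -5  -4  -3  -7  -1  -1  -4  -3]
 [  1  -6  -2   2  -4  -3  -6  -5  -5   1  -7  -2  -4   1  -2]
 [  0   1  -1  -2  -1  -3  -2  -9  -5  -5  -4  -3  -6   0  -4]
 [ -5  -1   4   0  -4  -6   9  -5  -6  -3   0  -1   0  -3  -5]
 [ -3  -3  -6   3  -4  -4  31   1  -5   1   6  -3  -1   3   2]
 [ -1  -2  -4   2  -1  -2  34   5 -10  -3   1   4   0  -2  -6]
 [ -2  -1  -1  -3  -3  -4  31   3  -1  -4   3  -1   2   2  -1]
 [ -3  -2  -2  -6  -2  -5  39   1  -4  -4  -1  -3   2  -2   0]
 [ -1  -3  -3  -2   2  -5  44   5  -6   0  -3   0  -4   2   3]
 [ -3  -1  -7   0  -8  -7  42   4  -6  -4  -3  -3  -5  -4  -1]
 [ -2  -5  -3  -5  -6  -7  44   5  -8  -4  -3  -1  -2  -2  -4]
 [ -1  -2  -4  -3  -2  -1  48   3  -5  -6  -3  -5  -6  -1  -4]
 [  1   3  -1  -7  -6  -3  41   5  -6  -4  -4  -2  -1  -3  -4]
 [ -1  -4  -3  -2  -4  -2  44   4  -8  -7  -3  -3  -1  -3  -1]
 [ -2  -1  -4  -3  -5  -4  38   3  -2  -5  -6   0  -3  -1   0]
 [  3  -4   1  -3  -3  -3  15   1  -4  -3  -4   3   1  -1  -1]]
0.09543542319285853 63.48864681986458
0.09794799640625639 -24.68117295992697
0.09889352860526317 -115.58041739860035
0.09950527624201641 153.30619447894895
```

Index direction is az ≈154° and the flat is at about -117°. Next I'll descend over the shaft with the closing line along the flat's normal, and grip.

Emit:
apply_moves(claw=[0.035,0.035,0.035,0.035,0.035,0.035,0.035,0.035,0.035,0.035,0.035,0.035,0.0,0.0,0.0,0.0,0.0,0.0,0.0], xyz=[[-0.0167,0.0081,0],[0,0,0.0165],[0,0,0.0165],[0,0,0.0165],[0,0,0.0165],[0,0,0.0165],[0,0,0.0165],[0,0,0.0165],[0,0,0.0165],[0,0,0.0165],[0,0,0.01],[0,0,0.003],[0,0,0],[0,0,0],[0,0,0],[0,0,0],[0,0,0],[0,0,0],[0,0,0]], twist=[[0,0,0.147],[0,0,0],[0,0,0],[0,0,0],[0,0,0],[0,0,0],[0,0,0],[0,0,0],[0,0,0],[0,0,0],[0,0,0],[0,0,0],[0,0,0],[0,0,0],[0,0,0],[0,0,0],[0,0,0],[0,0,0],[0,0,0]], force=40)

```text
clock: 5.1
position: [0.4669, -0.0841, 0.0704]
tool_rot: [-3.141, 0.001, 2.669]
force: [-3.6, -8.0, -0.7]
grip_width: 0.0085
finger_force: 38.9
```

```bash
python3 - <<'E'
from h import *
o=bot.observe(); print(o)
f=bot.grab_frame('wrist'); save(f,'w3.png')
E
```

```text
{'clock': 5.1, 'qpos': array([-0.12742329,  0.56823689,  0.23777162,  2.12241696, -0.27640707,
        0.47910874,  1.41852556]), 'qd': array([ 0.00125694, -0.00200653,  0.00165617,  0.00231685, -0.00056968,
       -0.00119444, -0.00026941]), 'joint_efforts': array([-3.90467227e+00, -7.82438779e+01,  3.51710737e+00, -2.12075526e+01,
       -1.14245553e+00, -1.03735446e-01,  3.64216743e-02]), 'position': array([ 0.46686236, -0.08413885,  0.07043498]), 'tool_rot': array([-3.14084473e+00,  6.90274057e-04,  2.66868607e+00]), 'force': array([-3.64189881, -8.03989704, -0.74346689]), 'moment': array([-1.65134754,  0.58187207, -0.03050156]), 'finger_force': 38.94630840080936, 'grip_width': 0.00854511853361436}
```

Width 8.5 mm with moderate force means the pads sit on the flat, since elsewhere it would read about 11–12. I'll turn the shaft clockwise by 1.55 rad about its own axis.

Emit:
apply_moves(claw=[0,0,0,0,0,0,0,0,0,0,0,0,0,0,0,0,0,0,0], xyz=[[-0.00012,0,0],[-0.00012,0,0],[-0.00012,0,0],[-0.00012,0,0],[-0.00012,0,0],[-0.00012,0,0],[-0.00012,0,0],[-0.00012,0,0],[-0.00012,0,0],[-0.00012,0,0],[-0.00012,0,0],[-0.00012,0,0],[-0.00012,0,0],[-0.00012,0,0],[-0.00012,0,0],[-0.00012,0,0],[0,0,0],[0,0,0],[0,0,0]], twist=[[0,0,0.097],[0,0,0.097],[0,0,0.097],[0,0,0.097],[0,0,0.097],[0,0,0.097],[0,0,0.097],[0,0,0.097],[0,0,0.097],[0,0,0.097],[0,0,0.097],[0,0,0.097],[0,0,0.097],[0,0,0.097],[0,0,0.097],[0,0,0.097],[0,0,0],[0,0,0],[0,0,0]], force=60)

```text
clock: 7.05
position: [0.4686, -0.0852, 0.0706]
tool_rot: [3.139, -0.0, 1.118]
force: [2.1, -5.5, -5.4]
grip_width: 0.0081
finger_force: 59.7
```

```bash
python3 - <<'E'
from h import *
o=bot.observe(); print(o['position'],o['tool_rot'],np.degrees(o['tool_rot'][2]),o['force'],o['moment'],o['grip_width'],o['qpos'].round(2))
E
```

```text
[ 0.46857461 -0.08519787  0.07055551] [ 3.13932657e+00 -3.17513295e-04  1.11757720e+00] 64.03245692480742 [ 2.09294145 -5.4911042  -5.36841571] [-1.0935236  -0.57653742  0.02767476] 0.008078873965439652 [-0.42  0.67  0.65  2.13 -0.75  0.58  0.33]
```

The shaft is turned and the tool yaw of 64° puts the flat at 154°. I'll release, lift, rotate back to yaw ~134°, then look.

Emit:
apply_moves(claw=[0.03,0.03,0.03,0.06,0.085,0.085,0.085,0.085,0.085,0.085,0.085,0.085,0.085], xyz=[[0,0,0],[0,0,0],[0,0,-0.01],[0,0,-0.03],[0,0,-0.03],[0,0,-0.03],[0,0,-0.03],[0,0,-0.03],[0,0,0],[0,0,0],[0,0,0],[0,0,0],[0,0,0]], twist=[[0,0,0],[0,0,0],[0,0,0],[0,0,-0.1],[0,0,-0.14],[0,0,-0.14],[0,0,-0.14],[0,0,-0.14],[0,0,-0.14],[0,0,-0.14],[0,0,-0.14],[0,0,-0.14],[0,0,0]])

```text
clock: 8.35
position: [0.4675, -0.085, 0.2306]
tool_rot: [3.141, 0.0, 2.34]
force: [0.7, -0.7, 0.3]
grip_width: 0.085
finger_force: 0.0
```

```bash
python3 - <<'E'
from h import *
o=bot.observe(); print(o['position'],o['tool_rot'],o['force'],o['qpos'].round(2))
f=bot.grab_frame('wrist'); save(f,'w4.png')
d=bot.find_in('wrist','pulley'); print(d)
def crop(p,r,k): 
    u,v=proj(f,p).round().astype(int); u=max(r,min(560-r,u)); v=max(r,min(420-r,v)); print('crop origin',u-r,v-r,'scale',k)
    return cv2.resize(f['img'][v-r:v+r,u-r:u+r],None,fx=k,fy=k,interpolation=cv2.INTER_CUBIC)
im=np.hstack([crop([.467,-.085,.075],40,5),crop([.493,-.264,.015],40,5)]); save({'img':im},'w4c.png')
E
```

```text
[ 0.46753321 -0.08501065  0.23056102] [3.14109619e+00 2.48885484e-04 2.33993070e+00] [ 0.6735005  -0.66017594  0.32641647] [-0.42  0.33  0.61  2.01 -0.24  0.87  1.08]
[{'position': [0.4967, -0.2532, 0.0095], 'score': 0.72}, {'position': [0.371, -0.2662, 0.0067], 'score': 0.22}]
crop origin 244 148 scale 5
crop origin 150 260 scale 5
```

View pics/w4c.png

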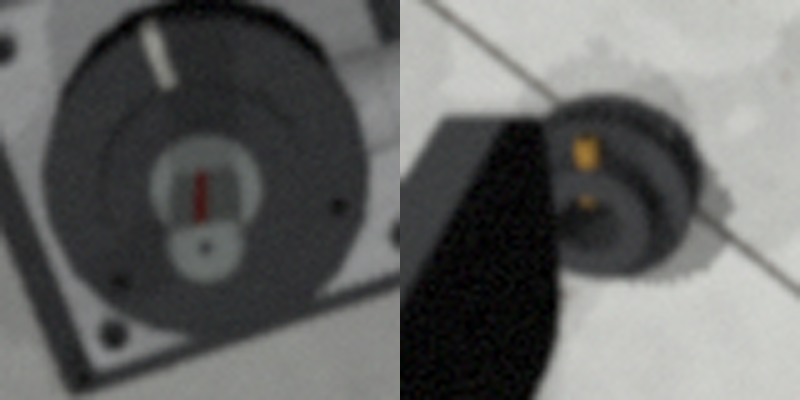

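Flat and line look close, but I want to check the angle: crop ×14 of the shaft, with the predicted stripe for a flat at 154° and for 134°.

```bash
python3 - <<'E'
from h import *
f=bot.grab_frame('wrist')
u,v=270,176
im=cv2.resize(f['img'][v:v+30,u:u+30],None,fx=19,fy=19,interpolation=cv2.INTER_CUBIC); save({'img':im},'w5.png')
E0=ray(f,244+206/5,148+247/5,.098); print('end',E0)
L=ray(f,244+158/5,148+54/5,.06);d=L-E0;print('line az',np.degrees(np.arctan2(d[1],d[0])),np.hypot(*d[:2]))
R=f['img'].astype(int); r=(R[...,0]-(R[...,1]+R[...,2])/2)[v:v+30,u:u+30]; r[r<12]=0
for i in range(30):
    if r[i].sum(): print(v+i,'obs',round(u+(r[i]*np.arange(30)).sum()/r[i].sum(),2))
for a in (134,144,154,164):
    n=np.array([np.cos(np.radians(a)),np.sin(np.radians(a)),0])*.0035; t=np.array([-n[1],n[0],0])/.0035*.00487
    print(a,[proj(f,E0+n-[0,0,h]).round(2).tolist() for h in (.002,.015,.03)],'chord',proj(f,E0+n-t).round(1),proj(f,E0+n+t).round(1), 'crop', ((proj(f,E0+n-t)-[u,v])*19).round(),((proj(f,E0+n+t)-[u,v])*19).round())
E
```

```text
end [ 0.46814119 -0.08516226  0.098     ]
line az 153.31158674685554 0.02429696464835261
182 obs 284.0
183 obs 283.94
184 obs 283.87
185 obs 283.84
186 obs 283.82
187 obs 283.82
188 obs 283.6
189 obs 283.8
190 obs 283.85
191 obs 283.59
192 obs 283.14
134 [[285.17, 192.36], [285.16, 187.88], [285.15, 183.15]] chord [291.4 193. ] [278.9 193.1] crop [408. 324.] [169. 325.]
144 [[284.39, 192.43], [284.41, 187.95], [284.44, 183.21]] chord [290.6 192.1] [278.2 194.2] crop [391. 305.] [156. 347.]
154 [[283.64, 192.63], [283.69, 188.14], [283.75, 183.4]] chord [289.5 191.2] [277.8 195.5] crop [371. 290.] [147. 370.]
164 [[282.93, 192.95], [283.02, 188.45], [283.1, 183.7]] chord [288.3 190.6] [277.5 196.7] crop [348. 278.] [143. 394.]
```

View pics/w5.png

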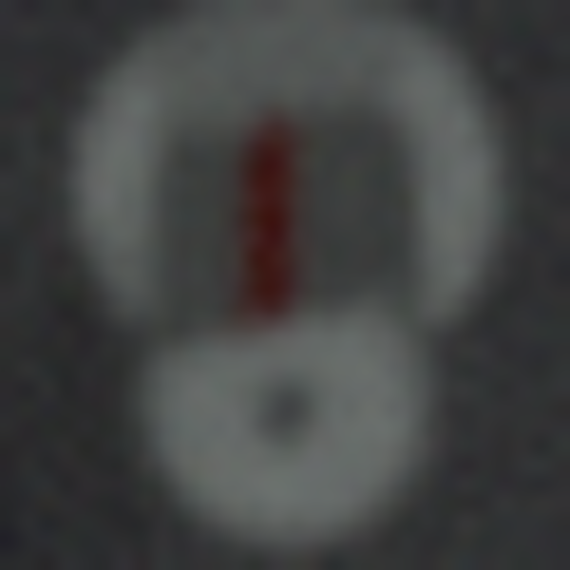

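The stripe fits a flat at ~152°, with the touch reading at 154° and the line at 153–154°, so the zero is good. Next, to the pulley.

Emit:
apply_moves(claw=[0.085,0.085,0.085,0.085,0.085,0.085,0.085], xyz=[[-0.0293,-0.0212,0.01],[-0.0293,-0.0212,0.01],[-0.0293,-0.0212,0.02],[-0.0293,-0.0212,0.02],[-0.0293,-0.0212,0.02],[0,0,0],[0,0,0]], twist=[[0,0,0],[0,0,0],[0,0,0],[0,0,0],[0,0,0],[0,0,0],[0,0,0]])

```text
clock: 9.2
position: [0.4925, -0.2644, 0.1493]
tool_rot: [-3.14, -0.001, 2.334]
force: [0.3, -0.0, 0.2]
grip_width: 0.0852
finger_force: 0.0
```

```bash
python3 - <<'E'
from h import *
from scipy import ndimage as N
o=bot.observe(); print(o['position'],o['tool_rot'],o['qpos'].round(2))
f=bot.grab_frame('wrist'); save(f,'w6.png')
c=proj(f,[.493,-.264,.015]).round().astype(int); print(c)
R=f['img'].astype(int); y=(R[...,0]-R[...,2])
m=y>40; m[:c[1]-60]=0;m[c[1]+60:]=0;m[:,:c[0]-60]=0;m[:,c[0]+60:]=0
l,n=N.label(m); 
for i in range(1,n+1):
    ys,xs=np.nonzero(l==i); 
    if len(ys)>4: print(len(ys),xs.mean(),ys.mean(),ray(f,xs.mean(),ys.mean(),.0175))
u,v=c-40; print('origin',u,v)
save({'img':cv2.resize(f['img'][v:v+80,u:u+80],None,fx=7,fy=7,interpolation=cv2.INTER_CUBIC)},'w6c.png')
E
```

```text
[ 0.49246191 -0.26442101  0.14930223] [-3.14030628e+00 -9.29569518e-04  2.33373414e+00] [ 0.02  0.58  0.52  1.87 -0.4   0.79  1.52]
[286 196]
50 284.5 178.0 [ 0.48159525 -0.25370409  0.0175    ]
12 283.8333333333333 192.91666666666666 [ 0.48940076 -0.26264425  0.0175    ]
origin 246 156
```

View pics/w6c.png

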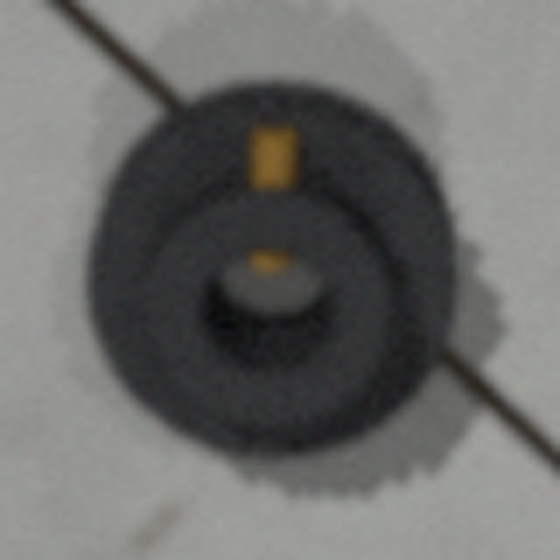

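Pulley axis ≈ (0.4927, -0.2660) with the screw at az 131°. I'll descend, grip across the screw direction and lift a little.

Emit:
apply_moves(claw=[0.07,0.07,0.07,0.07,0.07,0.07,0.07,0.07,0.07,0.07,0.04,0.035,0.035,0.035,0.035,0.035,0.035], xyz=[[-0.0013,-0.001,0.01],[0,0,0.02],[0,0,0.02],[0,0,0.02],[0,0,0.02],[0,0,0.02],[0,0,0.02],[0,0,0.01],[0,0,0.006],[0,0,0.002],[0,0,0],[0,0,0],[0,0,0],[0,0,0],[0,0,0],[0,0,0],[0,0,0]], twist=[[0,0,0.045],[0,0,0],[0,0,0],[0,0,0],[0,0,0],[0,0,0],[0,0,0],[0,0,0],[0,0,0],[0,0,0],[0,0,0],[0,0,0],[0,0,0],[0,0,0],[0,0,0],[0,0,0],[0,0,0]], force=40)

```text
clock: 10.95
position: [0.4937, -0.2655, 0.0027]
tool_rot: [3.141, 0.001, 2.293]
force: [-1.1, 0.8, 7.6]
grip_width: 0.0403
finger_force: 39.3
```

```bash
python3 - <<'E'
from h import *
o=bot.observe(); print(o['position'],o['tool_rot'],o['force'],o['grip_width'],o['finger_force'],o['qpos'].round(2))
E
```

```text
[ 0.49373148 -0.26549931  0.00273962] [3.14081164e+00 9.72101563e-04 2.29265966e+00] [-1.11396854  0.8207927   7.5649965 ] 0.04028764112223729 39.32164173694446 [ 0.13  0.81  0.36  1.92 -0.55  0.51  1.6 ]
```

Gripped at 40.3 mm, and the fingertips are just touching the bench. I'll lift, carry it over the shaft and turn it to yaw 154°.

Emit:
apply_moves(claw=[0.035,0.035,0.035,0.035,0.035,0.035,0.035,0.035,0.035,0.035,0.035,0.035,0.035,0.035,0.035], xyz=[[0,0,-0.02],[0,0,-0.03],[0,0,-0.03],[0,0,-0.04],[0,0,-0.03],[0.0305,0.0198,0],[0.0305,0.0198,0],[0.0305,0.0198,0],[0.0305,0.0198,0],[0.0305,0.0198,0],[0,0,0],[0,0,0],[0,0,0],[0,0,0],[0,0,0]], twist=[[0,0,0],[0,0,0],[0,0,0],[0,0,0],[0,0,0],[0,0,0],[0,0,0],[0,0,0],[0,0,0],[0,0,0],[0,0,-0.132],[0,0,-0.132],[0,0,-0.132],[0,0,0],[0,0,0]])

```text
clock: 12.45
position: [0.4668, -0.0857, 0.1521]
tool_rot: [3.141, 0.0, 2.684]
force: [0.2, -0.2, -1.1]
grip_width: 0.0402
finger_force: 40.9
```

```bash
python3 - <<'E'
from h import *
from scipy import ndimage as N
o=bot.observe(); print(o['position'],o['tool_rot'],np.degrees(o['tool_rot'][2]),o['force'],o['moment'],o['grip_width'],o['qpos'].round(2))
p=o['position']; f=bot.grab_frame('wrist'); save(f,'w7.png'); s=bot.grab_frame('side')
z=p[2]-.0027
c=proj(f,[p[0],p[1],z+.022]); print('tcp->',c)
R=f['img'].astype(int); m=(R[...,0]-R[...,2])>40; l,n=N.label(m)
for i in range(1,n+1):
    ys,xs=np.nonzero(l==i)
    if len(ys)>4 and abs(xs.mean()-c[0])<80 and abs(ys.mean()-c[1])<80: print(len(ys),xs.mean(),ys.mean(),ray(f,xs.mean(),ys.mean(),z+.0175))
u,v=c.round().astype(int)-50; v=max(v,0)
print('origin',u,v)
a=cv2.resize(f['img'][v:v+100,u:u+100],(500,500),interpolation=cv2.INTER_CUBIC)
b=cv2.resize(s['img'][170:250,238:286],(300,500),interpolation=cv2.INTER_CUBIC)
save({'img':np.hstack([a,b])},'w7c.png')
E
```

```text
[ 0.46680356 -0.08571721  0.15214051] [3.14107649e+00 4.27632590e-04 2.68418770e+00] 153.79262651891779 [ 0.17904396 -0.2370229  -1.12372758] [-0.04101123 -0.03565351 -0.02847463] 0.040190334044941114 [-0.3   0.44  0.46  2.08 -0.31  0.68  1.48]
tcp-> [284.51419595 309.27754552]
183 284.3224043715847 267.6338797814208 [ 0.45257521 -0.07877298  0.16694051]
31 284.5806451612903 295.3225806451613 [ 0.46370933 -0.08416428  0.16694051]
origin 235 259
```

View pics/w7c.png

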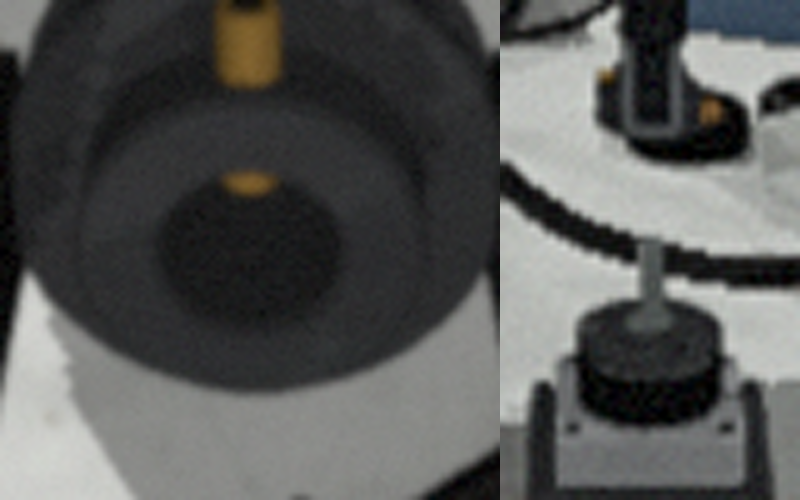

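The screw now points at 154.0° and the bore centre projects onto the TCP within 0.3 mm. I'll descend onto the shaft, slowing before contact.

Emit:
apply_moves(claw=[0.035,0.035,0.035,0.035,0.035,0.035,0.035,0.035,0.035,0.035], xyz=[[-0.0002,0.0003,0.012],[0,0,0.012],[0,0,0.012],[0,0,0.011],[0,0,0.002],[0,0,0.002],[0,0,0.002],[0,0,0.002],[0,0,0.002],[0,0,0]], twist=[[0,0,0],[0,0,0],[0,0,0],[0,0,0],[0,0,0],[0,0,0],[0,0,0],[0,0,0],[0,0,0],[0,0,0]])

```text
clock: 13.55
position: [0.4671, -0.0853, 0.0948]
tool_rot: [3.142, 0.0, 2.689]
force: [-0.1, -0.3, -1.0]
grip_width: 0.0398
finger_force: 40.9
```

Entered 6 mm without contact. Continuing.

Emit:
apply_moves(claw=[0.035,0.035,0.035,0.035,0.035,0.035,0.035,0.035,0.035], xyz=[[0,0,0.002],[0,0,0.002],[0,0,0.002],[0,0,0.002],[0,0,0.0015],[0,0,0.001],[0,0,0.001],[0,0,0.001],[0,0,0]], twist=[[0,0,0],[0,0,0],[0,0,0],[0,0,0],[0,0,0],[0,0,0],[0,0,0],[0,0,0],[0,0,0]])

```text
clock: 14.45
position: [0.4671, -0.0854, 0.0822]
tool_rot: [-3.142, -0.0, 2.689]
force: [-0.3, 0.1, -0.7]
grip_width: 0.04
finger_force: 40.9
```

Emit:
apply_moves(claw=[0.035,0.035,0.035,0.035,0.035,0.035], xyz=[[0,0,0.001],[0,0,0.001],[0,0,0.001],[0,0,0.0005],[0,0,0],[0,0,0]], twist=[[0,0,0],[0,0,0],[0,0,0],[0,0,0],[0,0,0],[0,0,0]])

```text
clock: 15.05
position: [0.4671, -0.0854, 0.0788]
tool_rot: [-3.142, 0.0, 2.689]
force: [1.0, -0.5, -2.0]
grip_width: 0.0398
finger_force: 40.9
```

```bash
python3 - <<'E'
from h import *
o=bot.observe(); print(o['position'],o['tool_rot'],o['force'],o['moment'],o['grip_width'])
p=o['position']; f=bot.grab_frame('wrist'); s=bot.grab_frame('side')
c=proj(f,[p[0],p[1],.098]).round().astype(int); u,v=c-[20,20]; print('origin',u,v,c)
a=cv2.resize(f['img'][v:v+40,u:u+40],(560,560),interpolation=cv2.INTER_CUBIC)
c=proj(s,[p[0],p[1],.09]).round().astype(int); print(c)
b=cv2.resize(s['img'][c[1]-28:c[1]+28,c[0]-12:c[0]+12],(240,560),interpolation=cv2.INTER_CUBIC)
im=np.clip(np.hstack([a,b]).astype(float)*1.6,0,255).astype(np.uint8); save({'img':im},'w8.png')
E
```

```text
[ 0.467089   -0.08536674  0.07881231] [-3.14158941e+00  3.60034274e-06  2.68869623e+00] [ 1.03735609 -0.49808913 -2.01388881] [-0.07473241 -0.08185996 -0.01906741] 0.03984982323473884
origin 265 289 [285 309]
[262 210]
```

View pics/w8.png

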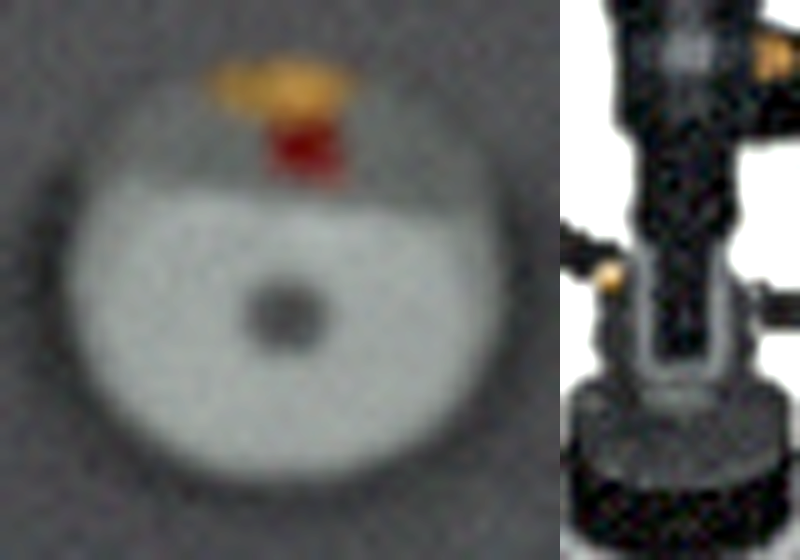

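The shaft end is framed in the bore, the screw (brass) is over the flat with the red stripe, and the face looks near flush. The chord looks slightly tilted, so I'll measure the flat's angle numerically in this frame and the earlier one.

```bash
cat > m.py <<'E'
from h import *
def chord(f,img,dot,cols,rows,name):
    g=cv2.GaussianBlur(img.astype(np.float32).mean(2),(0,0),.6); P=[]
    for u in cols:
        col=g[rows[0]:rows[1],u]; d=np.diff(col); i=int(np.argmax(d)); 
        w=np.clip(d[max(i-1,0):i+2],0,None); P.append((u,rows[0]+max(i-1,0)+.5+(w*np.arange(len(w))).sum()/w.sum()))
    print(name,np.round(P,1).tolist())
    W=np.array([ray(f,u,v,.098)[:2] for u,v in P]); D=ray(f,*dot,.098)[:2]
    c=W.mean(0); t=np.linalg.svd(W-c)[2][0]; n=np.array([-t[1],t[0]]); n*=np.sign(n@(c-D))
    print(name,'flat az',np.degrees(np.arctan2(n[1],n[0])),'dist mm',1e3*n@(c-D),'D',D, 'resid',np.std((W-c)@n)*1e3)
    y=img.astype(int); r=y[...,0]-(y[...,1]+y[...,2])/2
    return r
E
python3 - <<'E'
from m import *
f=bot.grab_frame('wrist')
r=chord(f,f['img'],(265+287/14,289+315/14),range(273,298),(298,309),'now')
m=r[290:304,270:300].clip(0)
print(np.round(m).astype(int))
p=bot.observe()['position']
for a in (145,150,154):
    n=np.array([np.cos(np.radians(a)),np.sin(np.radians(a)),0])*.0035; D=ray(f,265+287/14,289+315/14,.098)
    print(a,[proj(f,D+n-[0,0,h]).round(2).tolist() for h in (0,.005,.01)])
E
```

```text
now [[273.0, 301.5], [274.0, 301.4], [275.0, 301.4], [276.0, 301.6], [277.0, 302.3], [278.0, 302.2], [279.0, 302.3], [280.0, 302.4], [281.0, 302.5], [282.0, 302.5], [283.0, 302.5], [284.0, 302.5], [285.0, 302.5], [286.0, 302.5], [287.0, 302.5], [288.0, 303.3], [289.0, 303.3], [290.0, 303.5], [291.0, 303.5], [292.0, 303.6], [293.0, 303.7], [294.0, 303.7], [295.0, 304.4], [296.0, 304.4], [297.0, 303.7]]
now flat az 146.54901512803792 dist mm 3.8974460337801657 D [ 0.46824144 -0.08549832] resid 0.1117295578911455
[[ 0  0  0  0  0  0  0  0  0  0  0  1  0  0  0  2  0  0  0  1  0  0  0  0
   0  0  0  0  0  0]
 [ 0  1  0  0  0  0  2  0  0  0  0  2  0  0  2  0  0  0  0  0  0  0  2  0
   0  0  0  0  0  0]
 [ 0  0  0  0  0  0  0  0  0  0  0  0  2  4  6  5  4  2  0  2  0  0  0  0
   0  0  0  0  0  0]
 [ 0  0  0  0  0  0  0  0  0  2  9 12 16 18 20 24 22 18 14  8  3  0  0  0
   0  0  0  0  0  0]
 [ 0  0  0  0  0  0  0  0  0 10 21 28 30 32 36 42 40 38 32 24 12  4  0  0
   0  1  0  2  1  0]
 [ 0  0  0  0  0  0  0  0  2 10 22 34 35 40 44 48 48 48 42 27 14  3  0  0
   0  0  1  0  0  0]
 [ 0  0  0  0 
[... 217 characters left out ...]
10 26 41 52 50 36 11  0  0  0  0
   0  0  0  0  0  0]
 [ 0  0  0  0  0  0  0  0  0  0  0  0  0  4 28 46 51 52 38 14  0  0  0  0
   0  0  0  0  0  0]
 [ 0  0  0  0  0  0  0  0  0  0  0  0  0  4 28 41 44 48 38 15  2  0  0  0
   0  0  0  0  0  0]
 [ 0  0  0  0  0  0  0  0  0  0  0  0  0  2 16 20 25 30 24  8  0  0  0  0
   0  0  0  0  0  0]
 [ 0  0  0  0  0  0  0  0  0  0  0  0  0  0  1  4  6  9  5  3  0  0  0  0
   0  0  0  0  0  0]
 [ 0  0  0  0  0  0  0  0  0  0  0  0  0  0  0  0  0  0  0  0  0  0  0  0
   0  0  0  0  0  0]]
145 [[286.91, 303.9], [286.85, 296.87], [286.8, 290.28]]
150 [[286.13, 303.82], [286.1, 296.8], [286.07, 290.21]]
154 [[285.5, 303.8], [285.49, 296.78], [285.48, 290.19]]
```

```bash
python3 - <<'E'
from m import *
f=bot.grab_frame('wrist')
# rebuild the camera of w4.png: camera is rigid to the tool
from scipy.spatial.transform import Rotation as Ro
def T(p,r): M=np.eye(4); M[:3,:3]=Ro.from_euler('xyz',r).as_matrix(); M[:3,3]=p; return M
o=bot.observe(); C=f['view']@T(o['position'],o['tool_rot'])
img=cv2.cvtColor(cv2.imread('pics/w4.png'),cv2.COLOR_BGR2RGB)
g=dict(f); g['img']=img; g['view']=C@np.linalg.inv(T([.46753,-.08501,.23056],[3.1411,.00025,2.33993]))
chord(g,img,(285.16,176+408/19),range(279,290),(189,199),'w4')
img=cv2.cvtColor(cv2.imread('pics/w3.png'),cv2.COLOR_BGR2RGB)
# index line axis in w4 : white pixels
img=cv2.cvtColor(cv2.imread('pics/w4.png'),cv2.COLOR_BGR2RGB); G=img.mean(2)[148:168,268:284]
ys,xs=np.nonzero(G>110); W=np.array([ray(g,268+x,148+y,.06)[:2] for x,y in zip(xs,ys)]); c=W.mean(0); t=np.linalg.svd(W-c)[2][0]
print(len(ys),c,'line own az',np.degrees(np.arctan2(t[1],t[0])),'w.r.t touch axis',np.degrees(np.arctan2(c[1]+.0856,c[0]-.4671)))
# plate edges in w4
ed=cv2.Canny(img,60,150); L=cv2.HoughLinesP(ed[100:300,200:400],1,np.pi/720,35,minLineLength=45,maxLineGap=4)
for l in (L[:,0] if L is not None else []):
    a=ray(g,l[0]+200,l[1]+100,.0);b=ray(g,l[2]+200,l[3]+100,.0); d=b-a; print(l+[200,100,200,100],(np.degrees(np.arctan2(d[1],d[0]))%90).round(1),np.hypot(d[0],d[1]).round(3))
E
```

```text
w4 [[279.0, 193.6], [280.0, 193.5], [281.0, 193.4], [282.0, 192.6], [283.0, 192.5], [284.0, 192.4], [285.0, 192.4], [286.0, 192.3], [287.0, 191.7], [288.0, 191.7], [289.0, 191.7]]
w4 flat az 146.23475504740244 dist mm 4.1148890167917065 D [ 0.46841317 -0.08548855] resid 0.1417866895606679
30 [ 0.44449411 -0.07438461] line own az -19.833247127645667 w.r.t touch axis 153.6127554658632
[224 147 257 226] 64.0 0.091
[200 184 299 297] 81.7 0.172
[235 154 264 225] 63.9 0.082
[357 299 399 245] 12.6 0.081
[224 141 310 109] 64.0 0.091
[258 227 342 199] 63.6 0.095
[243 147 303 125] 63.9 0.064
[230 217 281 275] 81.9 0.089
[223 143 257 225] 63.9 0.094
```

Flat ≈146–149° against the plate and index at 153.9°: the shaft is about 6° past zero, because pad friction kept the flat from aligning fully with the pads. This belongs on the bare shaft, so I'll lift the pulley off, set it back on the bench and redo the zeroing.

Emit:
apply_moves(claw=[0.035,0.035,0.035,0.035,0.035,0.035,0.035,0.035,0.035,0.035,0.035,0.035,0.035,0.035,0.035,0.035,0.035,0.035,0.035,0.035], xyz=[[0,0,-0.005],[0,0,-0.01],[0,0,-0.015],[0,0,-0.02],[0,0,-0.0235],[-0.0205,-0.0301,0],[-0.0205,-0.0301,0],[-0.0205,-0.0301,0],[-0.0205,-0.0301,0],[-0.0205,-0.0301,0],[0,0,0.025],[0,0,0.025],[0,0,0.025],[0,0,0.025],[0,0,0.025],[0,0,0.012],[0,0,0.006],[0,0,0.003],[0,0,0.002],[0,0,0]], twist=[[0,0,0],[0,0,0],[0,0,0],[0,0,0],[0,0,0],[0,0,0],[0,0,0],[0,0,0],[0,0,0],[0,0,0],[0,0,0],[0,0,0],[0,0,0],[0,0,0],[0,0,0],[0,0,0],[0,0,0],[0,0,0],[0,0,0],[0,0,0]])

```text
clock: 17.25
position: [0.4937, -0.2657, 0.0049]
tool_rot: [3.142, 0.001, 2.689]
force: [0.2, -1.1, 0.2]
grip_width: 0.0401
finger_force: 40.9
```

Emit:
apply_moves(claw=[0.035,0.035,0.035,0.035], xyz=[[0,0,0.0007],[0,0,0.0006],[0,0,0],[0,0,0]], twist=[[0,0,0],[0,0,0],[0,0,0],[0,0,0]])

```text
clock: 17.65
position: [0.4935, -0.2656, 0.0032]
tool_rot: [3.142, 0.0, 2.689]
force: [0.1, 0.3, 0.6]
grip_width: 0.0397
finger_force: 40.9
```

Emit:
apply_moves(claw=[0.06,0.07,0.07,0.07,0.07,0.07,0.07,0.07,0.07,0.07,0.035,0.035,0.035,0.035,0.035,0.035,0.035,0.035,0.035,0.035], xyz=[[0,0,0],[0,0,0],[0,0,-0.01],[0,0,-0.03],[0,0,-0.04],[0,0,-0.04],[0,0,-0.03],[0.0203,0.0301,0],[0.0203,0.0301,0],[0.0203,0.0301,0],[0.0203,0.0301,0],[0.0203,0.0301,0],[0,0,0.007],[0,0,0.007],[0,0,0.007],[0,0,0.007],[0,0,0.007],[0,0,0.007],[0,0,0.007],[0,0,0.007]], twist=[[0,0,0],[0,0,0],[0,0,0],[0,0,0],[0,0,0],[0,0,0],[0,0,0],[0,0,0],[0,0,0],[0,0,0],[0,0,0],[0,0,0],[0,0,0.14],[0,0,0.14],[0,0,0.14],[0,0,0.14],[0,0,0.14],[0,0,0.14],[0,0,0.14],[0,0,0.14]], force=20)

```text
clock: 19.65
position: [0.4681, -0.0857, 0.0974]
tool_rot: [3.141, -0.001, 1.563]
force: [0.3, -0.5, -0.8]
grip_width: 0.0348
finger_force: 0.0
```

Emit:
apply_moves(claw=[0.03,0.025,0.025,0.025,0.025,0.0,0.0,0.0,0.0,0.0], xyz=[[0,0,0.005],[0,0,0.005],[0,0,0.005],[0,0,0.005],[0,0,0.005],[0,0,0],[0,0,0],[0,0,0],[0,0,0],[0,0,0]], twist=[[0,0,0.139],[0,0,0.139],[0,0,0.139],[0,0,0.139],[0,0,0.139],[0,0,0],[0,0,0],[0,0,0],[0,0,0],[0,0,0]], force=20)

```text
clock: 20.65
position: [0.4682, -0.0859, 0.0722]
tool_rot: [3.141, -0.0, 0.876]
force: [4.7, -2.8, -12.6]
grip_width: 0.0092
finger_force: 19.9
```

```bash
python3 - <<'E'
from h import *
o=bot.observe(); print(o['position'],np.degrees(o['tool_rot'][2]),o['force'],o['moment'],o['grip_width'],o['finger_force'])
E
```

```text
[ 0.46820905 -0.08588167  0.07224438] 50.18788391007223 [  4.68813958  -2.82626941 -12.61723232] [-0.6234826  -0.9162795   0.06455384] 0.009198273645997483 19.9190837987544
```

Feeling for the flat: 9.2 mm at yaw 50°. Now 57° and 64°.

Emit:
apply_moves(claw=[0.02,0.02,0.02,0.0,0.0,0.0,0.0], xyz=[[0,0,0],[0,0,0],[0,0,0],[0,0,0],[0,0,0],[0,0,0],[0,0,0]], twist=[[0,0,0],[0,0,-0.12],[0,0,0],[0,0,0],[0,0,0],[0,0,0],[0,0,0]], force=20)

```text
clock: 21.35
position: [0.4684, -0.086, 0.0724]
tool_rot: [3.141, -0.0, 0.992]
force: [1.1, -0.7, 8.8]
grip_width: 0.009
finger_force: 24.6
```

Emit:
apply_moves(claw=[0.02,0.02,0.02,0.0,0.0,0.0,0.0], xyz=[[0,0,0],[0,0,0],[0,0,0],[0,0,0],[0,0,0],[0,0,0],[0,0,0]], twist=[[0,0,0],[0,0,-0.12],[0,0,0],[0,0,0],[0,0,0],[0,0,0],[0,0,0]], force=20)

```text
clock: 22.05
position: [0.4681, -0.0859, 0.072]
tool_rot: [3.141, 0.0, 1.113]
force: [2.3, -0.9, 2.1]
grip_width: 0.0091
finger_force: 20.0
```

Emit:
apply_moves(claw=[0.03,0.03,0.05,0.07,0.08,0.08,0.08,0.08,0.08,0.08,0.08,0.08,0.08,0.08], xyz=[[0,0,0],[0,0,0],[0,0,-0.015],[0,0,-0.018],[0,0,-0.012],[0,0,0],[0,0,0],[0,0,0],[0,0,0],[0,0,0],[0,0,0],[0,0,0],[0,0,0],[0,0,0]], twist=[[0,0,0],[0,0,0],[0,0,0],[0,0,-0.14],[0,0,-0.14],[0,0,-0.14],[0,0,-0.14],[0,0,-0.14],[0,0,-0.14],[0,0,-0.14],[0,0,-0.14],[0,0,-0.14],[0,0,-0.14],[0,0,0]])

```text
clock: 23.45
position: [0.4677, -0.0859, 0.1171]
tool_rot: [3.141, -0.0, 2.516]
force: [-0.6, -0.7, -0.5]
grip_width: 0.0798
finger_force: 0.0
```

```bash
cat > fit.py <<'E'
from m import *
from scipy.optimize import minimize
# fit flat angle: segment bright end face; stripe centroid relative to the axis
def meas(f,c0):
    img=f['img'].astype(np.float32); c=proj(f,c0)
    y=img; r=y[...,0]-(y[...,1]+y[...,2])/2
    g=cv2.GaussianBlur(y.mean(2),(0,0),.6)
    def model(p):  # p: x,y of axis, az -> mean inside minus outside band
        D=p[:2]; 
        th=np.radians(np.arange(0,360,3)); a=np.radians(p[2])
        def contour(s):
            rr=np.minimum(.006+s, np.where(np.cos(th-a)>.05,(.0035+s)/np.maximum(np.cos(th-a),.05),1))
            P=np.stack([D[0]+rr*np.cos(th),D[1]+rr*np.sin(th)],1)
            return np.array([proj(f,[*q,.098]) for q in P],np.float32)
        s=lambda C:cv2.remap(g,C[:,0][None],C[:,1][None],cv2.INTER_LINEAR)[0]
        return s(contour(-.0008)).mean()-s(contour(.0006)).mean()
    best=None
    for az in range(125,180,5):
        q=minimize(lambda p:-model([c0[0]+p[0]/1e3,c0[1]+p[1]/1e3,p[2]]),[0,0,az],method='Nelder-Mead',options=dict(initial_simplex=[[0,0,az],[1,0,az],[0,1,az],[0,0,az+5]],maxiter=150))
        if best is None or q.fun<best.fun: best=q
    D=np.array([c0[0]+best.x[0]/1e3,c0[1]+best.x[1]/1e3,.098]); print('contour az',best.x,best.fun,D)
    # stripe
    u,v=proj(f,D).round().astype(int); w=r[v-30:v+5,u-14:u+15].clip(0); w[w<12]=0
    ys,xs=np.nonzero(w); print('stripe px',len(ys))
    if len(ys):
        sc=[]
        for i in np.unique(ys):
            k=w[i]; 
            if (k>0).sum()<2: continue
            uc=u-14+(k*np.arange(29)).sum()/k.sum(); vc=v-30+i
            def e(a): # az for which the stripe line passes (uc) at row vc
                n=np.array([np.cos(a),np.sin(a),0])*.0035; A=proj(f,D+n);B=proj(f,D+n-[0,0,.03]); return A[0]+(B[0]-A[0])*(vc-A[1])/(B[1]-A[1])
            aa=np.radians(np.arange(110,190,.5)); ee=np.array([e(a) for a in aa]); sc.append(np.degrees(aa[np.argmin(abs(ee-uc))]))
        print('stripe az by row',np.round(sc,1),'median',np.median(sc))
E
python3 - <<'E'
from fit import *
o=bot.observe(); print(o['position'],np.degrees(o['tool_rot'][2]))
f=bot.grab_frame('wrist'); save(f,'w9.png'); meas(f,[.468,-.0855,.098])
from scipy.spatial.transform import Rotation as Ro
def T(p,r): M=np.eye(4); M[:3,:3]=Ro.from_euler('xyz',r).as_matrix(); M[:3,3]=p; return M
C=f['view']@T(o['position'],o['tool_rot'])
g=dict(f); g['img']=cv2.cvtColor(cv2.imread('pics/w4.png'),cv2.COLOR_BGR2RGB); g['view']=C@np.linalg.inv(T([.46753,-.08501,.23056],[3.1411,.00025,2.33993]))
print('w4'); meas(g,[.468,-.0855,.098])
E
```

```text
[ 0.46773502 -0.0858864   0.11706047] 144.15184795760362
contour az [ -0.50215284   0.28094785 144.06175562] -36.8552131652832 [ 0.46749785 -0.08521905  0.098     ]
stripe px 117
stripe az by row [150.  147.5 148.  147.5 147.5 148.  148.  148.  148.  148.  148.  148.
 148.5 148.5 148.5 149.  148.  148.5 148.5 148.  149.  148.  149.  148.5] median 148.0
w4
contour az [ -0.38713595   0.21916672 147.70978833] -27.560993194580078 [ 0.46761286 -0.08528083  0.098     ]
stripe px 32
stripe az by row [149.  144.  143.5 144.5 144.  144.5 144.5 144.  147.  144.  147.5] median 144.5
```

```bash
python3 - <<'E'
from fit import *
f=bot.grab_frame('wrist')
E0=proj(f,[.4675,-.0852,.098]); print(E0)
g=cv2.GaussianBlur(f['img'].astype(np.float32).mean(2),(0,0),.7)
u,v=E0.round().astype(int); print(g[v-14:v+15,u-15:u+16].round().astype(int))
k=(120-g[v-3:v+4,u-3:u+4]); k=(k-np.median(k)).clip(0); yy,xx=np.mgrid[-3:4,-3:4]; dot=(u+(k*xx).sum()/k.sum(),v+(k*yy).sum()/k.sum()); print('dot',dot)
chord(f,f['img'],dot,range(u-9,u+10),(v-12,v-2),'w9')
chord(f,f['img'],dot,range(u-7,u+8),(v-12,v-2),'w9 inner')
E
```

```text
[285.50936807 262.94020765]
[[ 42  42  43  45  51  55  57  56  56  57  56  52  42  31  30  35  45  55
   58  58  57  58  58  56  55  52  48  45  45  46  47]
 [ 42  42  42  45  51  55  58  57  56  56  56  51  42  33  31  36  45  54
   58  57  57  57  57  56  55  54  50  48  48  47  47]
 [ 40  41  43  46  51  55  58  58  57  56  55  50  42  32  30  36  45  53
   57  58  58  58  57  56  55  53  51  50  48  48  48]
 [ 40  41  43  47  51  55  58  57  56  56  56  51  42  32  28  34  45  54
   57  58  58  57  57  56  55  52  49  48  47  47  47]
 [ 40  40  43  48  53  56  58  58  57  56  55  52  41  32  27  33  46  55
   58  58  57  55  56  57  55  51  49  48  46  46  46]
 [ 41  41  44  48  53  56  58  57  57  57  56  53  43  34  30  35  47  54
   57  57  56  55  57  59  56  52  50  49  47  47  46]
 [ 43  44  46  50  54  57  57  56  57  58  57  55  49  42  40  43  50  56
   59  59  59  60  61  61  58  54  51  49  47  46  45]
 [ 44  45  46  52  58  62  62  61  61  62  62  62  59  57  56  58  62  65
   68  69  69  69  69  68  65  58  52  49  47  46  46]
 [ 44  45  48  56  65  70  72  73  73  7
[... 2820 characters left out ...]
[282.0, 257.3], [283.0, 256.6], [284.0, 256.5], [285.0, 256.5], [286.0, 256.5], [287.0, 256.6], [288.0, 256.6], [289.0, 256.6], [290.0, 256.6], [291.0, 256.6], [292.0, 256.6], [293.0, 256.6], [294.0, 256.6], [295.0, 256.5]]
w9 flat az 147.4162648673489 dist mm 3.6846980163037233 D [ 0.46775067 -0.08557748] resid 0.12577697012403974
w9 inner [[279.0, 257.5], [280.0, 257.4], [281.0, 257.4], [282.0, 257.3], [283.0, 256.6], [284.0, 256.5], [285.0, 256.5], [286.0, 256.5], [287.0, 256.6], [288.0, 256.6], [289.0, 256.6], [290.0, 256.6], [291.0, 256.6], [292.0, 256.6], [293.0, 256.6]]
w9 inner flat az 147.84601181491195 dist mm 3.7031856034803527 D [ 0.46775067 -0.08557748] resid 0.13019266883265637
```

All measures now agree on the flat at ≈147°, so the shaft needs +7° (0.12 rad). I'll grip squarely on the flat at yaw 57° and turn counter-clockwise.

Emit:
apply_moves(claw=[0.04,0.03,0.03,0.03,0.03,0.03,0.03,0.03,0.03,0.03,0.03,0.0,0.0,0.0,0.0,0.0,0.0,0.0,0.0,0.0], xyz=[[-0.0006,0,0],[0,0,0],[0,0,0],[0,0,0.005],[0,0,0.005],[0,0,0.005],[0,0,0.005],[0,0,0.006],[0,0,0.006],[0,0,0.006],[0,0,0.006],[0,0,0],[0,0,0],[0,0,0],[0,0,0],[0,0,0],[0,0,0],[0,0,0],[0,0,0],[0,0,0]], twist=[[0,0,0.138],[0,0,0.138],[0,0,0.138],[0,0,0.138],[0,0,0.138],[0,0,0.138],[0,0,0.138],[0,0,0.138],[0,0,0.138],[0,0,0.138],[0,0,0.138],[0,0,0],[0,0,0],[0,0,0],[0,0,0],[0,0,-0.04],[0,0,-0.04],[0,0,-0.04],[0,0,0],[0,0,0]], force=50)

```text
clock: 25.55
position: [0.4683, -0.086, 0.073]
tool_rot: [-3.141, -0.0, 1.115]
force: [-0.2, 1.2, -12.0]
grip_width: 0.0081
finger_force: 48.8
```

Emit:
apply_moves(claw=[0.02,0.03,0.05,0.07,0.08,0.08,0.08,0.08,0.08,0.08,0.08,0.08,0.08,0.08,0.08], xyz=[[0,0,0],[0,0,0],[0,0,-0.015],[0,0,-0.018],[0,0,-0.012],[0,0,0],[0,0,0],[0,0,0],[0,0,0],[0,0,0],[0,0,0],[0,0,0],[0,0,0],[0,0,0],[0,0,0]], twist=[[0,0,0],[0,0,0],[0,0,0],[0,0,-0.143],[0,0,-0.143],[0,0,-0.143],[0,0,-0.143],[0,0,-0.143],[0,0,-0.143],[0,0,-0.143],[0,0,-0.143],[0,0,-0.143],[0,0,-0.143],[0,0,-0.143],[0,0,0]])

```text
clock: 27.05
position: [0.4687, -0.0865, 0.1184]
tool_rot: [3.141, 0.001, 2.691]
force: [-0.4, -0.1, -0.5]
grip_width: 0.0801
finger_force: 0.0
```

```bash
cat > ang.py <<'E'
from fit import *
o=bot.observe(); print(o['position'],np.degrees(o['tool_rot'][2]))
f=bot.grab_frame('wrist'); save(f,'w10.png'); meas(f,[.468,-.0855,.098])
u,v=proj(f,[.4675,-.0852,.098]).round().astype(int)
g=cv2.GaussianBlur(f['img'].astype(np.float32).mean(2),(0,0),.7)
P=[]
for x in range(u-8,u+9):
    c=g[v-11:v-2,x]; i=int(np.argmax(c>78)); P.append((x,v-11+i-1+(78-c[i-1])/(c[i]-c[i-1])))
W=np.array([ray(f,*p,.098)[:2] for p in P]); t=np.polyfit(*np.array(P).T,1); d=W[-1]-W[0]
a=ray(f,u-8,np.polyval(t,u-8),.098);b=ray(f,u+8,np.polyval(t,u+8),.098);d=b-a
print('threshold chord az',np.degrees(np.arctan2(d[1],d[0]))+90,np.round(np.array(P)[:,1],1))
k=(120-g[v-3:v+4,u-3:u+4]); k=(k-np.median(k)).clip(0); yy,xx=np.mgrid[-3:4,-3:4]; dot=(u+(k*xx).sum()/k.sum(),v+(k*yy).sum()/k.sum())
chord(f,f['img'],dot,range(u-8,u+9),(v-12,v-2),'w10')
E
python3 ang.py
```

```text
[ 0.46870956 -0.08649905  0.11840894] 154.15748296048315
contour az [ -0.49078478   0.24713348 154.05728304] -38.48318862915039 [ 0.46750922 -0.08525287  0.098     ]
stripe px 97
stripe az by row [154.5 155.5 155.  154.5 154.5 155.  155.  155.  155.  155.  155.  155.5
 155.5 155.5 155.5 155.5 155.5 155.5 153.5 153.5 153.5 153.  153.5] median 155.0
threshold chord az 153.9108336565057 [253.7 253.6 253.6 253.6 253.6 253.6 253.7 253.7 253.7 253.6 253.5 253.4
 253.4 253.5 253.6 253.8 254. ]
w10 [[278.0, 253.6], [279.0, 253.5], [280.0, 253.6], [281.0, 253.6], [282.0, 253.5], [283.0, 253.5], [284.0, 253.4], [285.0, 253.3], [286.0, 253.3], [287.0, 253.4], [288.0, 253.4], [289.0, 253.5], [290.0, 253.5], [291.0, 253.6], [292.0, 253.6], [293.0, 253.7], [294.0, 254.3]]
w10 flat az 153.12657178038054 dist mm 3.6640290539327127 D [ 0.46785569 -0.08544123] resid 0.09911461113750847
```

The flat now measures 153–155° against the line at 153.9°, so it is zeroed. Back to the pulley where I left it, at the same yaw.

Emit:
apply_moves(claw=[0.08,0.08,0.08,0.08,0.08,0.08,0.07,0.07,0.07,0.07,0.07,0.07,0.07,0.07,0.07], xyz=[[0,0,-0.01],[-0.0201,-0.0301,-0.01],[-0.0201,-0.0301,0],[-0.0201,-0.0301,0],[-0.0201,-0.0301,0],[-0.0201,-0.0301,0],[0,0,0.025],[0,0,0.025],[0,0,0.025],[0,0,0.025],[0,0,0.02],[0,0,0.008],[0,0,0.004],[0,0,0],[0,0,0]], twist=[[0,0,0],[0,0,0],[0,0,0],[0,0,0],[0,0,0],[0,0,0],[0,0,0],[0,0,0],[0,0,0],[0,0,0],[0,0,0],[0,0,0],[0,0,0],[0,0,0],[0,0,0]])

```text
clock: 28.6
position: [0.4935, -0.2657, 0.007]
tool_rot: [-3.142, 0.001, 2.688]
force: [0.7, -0.0, -0.3]
grip_width: 0.0701
finger_force: 0.0
```

Emit:
apply_moves(claw=[0.06,0.04,0.035,0.035,0.035,0.035,0.035,0.035], xyz=[[0,0,0.003],[0,0,0],[0,0,0],[0,0,0],[0,0,0],[0,0,0],[0,0,0],[0,0,0]], twist=[[0,0,0],[0,0,0],[0,0,0],[0,0,0],[0,0,0],[0,0,0],[0,0,0],[0,0,0]], force=40)

```text
clock: 29.4
position: [0.4931, -0.2655, 0.0035]
tool_rot: [3.141, 0.0, 2.689]
force: [-1.4, 1.9, 7.5]
grip_width: 0.0399
finger_force: 39.4
```

Emit:
apply_moves(claw=[0.035,0.035,0.035], xyz=[[0,0,-0.003],[0,0,0],[0,0,0]], twist=[[0,0,0],[0,0,0],[0,0,0]])

```text
clock: 29.7
position: [0.493, -0.2655, 0.0061]
tool_rot: [-3.142, 0.0, 2.689]
force: [0.3, -0.5, -0.7]
grip_width: 0.0396
finger_force: 40.3
```

Emit:
apply_moves(claw=[0.035,0.035,0.035], xyz=[[0,0,0.002],[0,0,0],[0,0,0]], twist=[[0,0,0],[0,0,0],[0,0,0]])

```text
clock: 30.0
position: [0.4929, -0.2654, 0.0038]
tool_rot: [-3.142, -0.0, 2.689]
force: [-1.4, 0.5, -1.6]
grip_width: 0.0398
finger_force: 40.3
```

Emit:
apply_moves(claw=[0.035,0.035], xyz=[[0,0,0.0005],[0,0,0]], twist=[[0,0,0],[0,0,0]])

```text
clock: 30.2
position: [0.493, -0.2655, 0.0036]
tool_rot: [3.142, -0.0, 2.689]
force: [-0.4, 0.8, 1.2]
grip_width: 0.0397
finger_force: 40.6
```

Emit:
apply_moves(claw=[0.035,0.035], xyz=[[0,0,0.0005],[0,0,0]], twist=[[0,0,0],[0,0,0]])

```text
clock: 30.4
position: [0.493, -0.2655, 0.0035]
tool_rot: [3.141, 0.0, 2.689]
force: [-2.8, 2.5, 12.0]
grip_width: 0.0402
finger_force: 41.6
```

Bench contact calibrates the grip: underside = TCP − 3.7 mm, so flush is at TCP z ≈ 79.7 mm. Lifting and carrying it to the shaft.

Emit:
apply_moves(claw=[0.035,0.035,0.035,0.035,0.035,0.035,0.035,0.035,0.035,0.035,0.035,0.035,0.035,0.035,0.035,0.035], xyz=[[0,0,-0.02],[0,0,-0.03],[0,0,-0.04],[0,0,-0.04],[0,0,-0.019],[0.0205,0.0301,0],[0.0205,0.0301,0],[0.0205,0.0301,0],[0.0205,0.0302,0],[0.0205,0.0302,0],[0,0,0],[0,0,0.012],[0,0,0.012],[0,0,0.012],[0,0,0.009],[0,0,0]], twist=[[0,0,0],[0,0,0],[0,0,0],[0,0,0],[0,0,0],[0,0,0],[0,0,0],[0,0,0],[0,0,0],[0,0,0],[0,0,0],[0,0,0],[0,0,0],[0,0,0],[0,0,0],[0,0,0]])

```text
clock: 32.0
position: [0.4659, -0.0857, 0.1055]
tool_rot: [-3.14, -0.002, 2.687]
force: [-0.6, 0.7, -0.1]
grip_width: 0.04
finger_force: 40.8
```

```bash
python3 - <<'E'
from h import *
from scipy import ndimage as N
o=bot.observe(); p=o['position']; print(p,np.degrees(o['tool_rot'][2]),o['force'],o['grip_width'])
f=bot.grab_frame('wrist'); save(f,'w11.png'); z=p[2]-.0037
c=proj(f,[p[0],p[1],z+.022]); print('tcp->',c)
R=f['img'].astype(int); l,n=N.label((R[...,0]-R[...,2])>40)
for i in range(1,n+1):
    ys,xs=np.nonzero(l==i)
    if len(ys)>4 and abs(xs.mean()-c[0])<80 and abs(ys.mean()-c[1])<80: print(len(ys),xs.mean(),ys.mean(),ray(f,xs.mean(),ys.mean(),z+.0175))
# same quantity in the first carry (w7): tcp 284.51,309.28 screw 284.32,267.63 / 284.58,295.32
E
```

```text
[ 0.46594418 -0.08573089  0.10550988] 153.97856878055424 [-0.64337961  0.72892706 -0.13470806] 0.03998486033762
tcp-> [284.43081881 307.75933166]
185 284.0486486486486 266.74594594594595 [ 0.45181166 -0.07898542  0.11930988]
34 284.2352941176471 294.3529411764706 [ 0.46296756 -0.08437559  0.11930988]
```

Emit:
apply_moves(claw=[0.035,0.035,0.035], xyz=[[-0.0009,0.0008,0],[0,0,0],[0,0,0]], twist=[[0,0,0],[0,0,0],[0,0,0]])

```text
clock: 32.35
position: [0.4682, -0.0847, 0.1073]
tool_rot: [3.141, 0.001, 2.689]
force: [0.1, 0.2, -0.7]
grip_width: 0.0396
finger_force: 40.8
```

Emit:
apply_moves(claw=[0.035,0.035,0.035,0.035], xyz=[[0.0008,-0.001,0],[0,0,0],[0,0,0],[0,0,0]], twist=[[0,0,0],[0,0,0],[0,0,0],[0,0,0]])

```text
clock: 32.75
position: [0.4668, -0.0853, 0.107]
tool_rot: [3.142, 0.0, 2.689]
force: [0.1, -0.1, -0.2]
grip_width: 0.0401
finger_force: 40.8
```

Emit:
apply_moves(claw=[0.035,0.035,0.035,0.035,0.035,0.035,0.035], xyz=[[-0.0002,0,0.002],[0,0,0.002],[0,0,0.002],[0,0,0.002],[0,0,0.002],[0,0,0.002],[0,0,0]], twist=[[0,0,0],[0,0,0],[0,0,0],[0,0,0],[0,0,0],[0,0,0],[0,0,0]])

```text
clock: 33.45
position: [0.4668, -0.0854, 0.0948]
tool_rot: [-3.141, -0.0, 2.689]
force: [0.3, -0.2, -0.9]
grip_width: 0.04
finger_force: 40.8
```

Entered without contact. Continuing to just above the screw's entry, then in fine steps.

Emit:
apply_moves(claw=[0.035,0.035,0.035,0.035,0.035,0.035,0.035,0.035], xyz=[[0,0,0.002],[0,0,0.002],[0,0,0.002],[0,0,0.002],[0,0,0.001],[0,0,0.001],[0,0,0.001],[0,0,0]], twist=[[0,0,0],[0,0,0],[0,0,0],[0,0,0],[0,0,0],[0,0,0],[0,0,0],[0,0,0]])

```text
clock: 34.25
position: [0.4669, -0.0854, 0.0839]
tool_rot: [-3.141, -0.0, 2.689]
force: [0.9, 0.5, -0.6]
grip_width: 0.0399
finger_force: 40.8
```

Emit:
apply_moves(claw=[0.035,0.035,0.035,0.035,0.035,0.035], xyz=[[0,0,0.001],[0,0,0.001],[0,0,0.001],[0,0,0.001],[0,0,0],[0,0,0]], twist=[[0,0,0],[0,0,0],[0,0,0],[0,0,0],[0,0,0],[0,0,0]])

```text
clock: 34.85
position: [0.467, -0.0854, 0.08]
tool_rot: [-3.142, 0.0, 2.689]
force: [-0.6, 0.9, -0.9]
grip_width: 0.04
finger_force: 40.8
```

Emit:
apply_moves(claw=[0.035,0.035,0.035,0.035], xyz=[[0,0,0.0003],[0,0,0],[0,0,0],[0,0,0]], twist=[[0,0,0],[0,0,0],[0,0,0],[0,0,0]])

```text
clock: 35.25
position: [0.4669, -0.0854, 0.0797]
tool_rot: [3.142, 0.0, 2.689]
force: [-0.5, 0.4, -1.3]
grip_width: 0.0399
finger_force: 40.8
```

```bash
python3 - <<'E'
from h import *
from scipy import ndimage as N
from m import chord
o=bot.observe(); p=o['position']; print(p,np.degrees(o['tool_rot'][2]),o['force'],o['moment'],o['grip_width'])
f=bot.grab_frame('wrist'); save(f,'w12.png')
g=cv2.GaussianBlur(f['img'].astype(np.float32).mean(2),(0,0),.6)
D=proj(f,[p[0]+.0008,p[1],.098]); u,v=D.round().astype(int)
s=g[v-5:v+6,u-5:u+6]; w=(s.max()-15-s).clip(0); yy,xx=np.mgrid[-5:6,-5:6]; d=(u+(w*xx).sum()/w.sum(),v+(w*yy).sum()/w.sum()); print('D',D,'dot',d)
chord(f,f['img'],d,range(u-10,u+11),(int(d[1])-13,int(d[1])-3),'fin')
R=f['img'].astype(int); y=R[...,0]-(R[...,1]+R[...,2])/2; b=(R[...,1]-R[...,2])
w=y[v-16:v-8,u-10:u+11].clip(0)*(b[v-16:v-8,u-10:u+11]<12); w[w<12]=0; print('stripe u',u-10+(w.sum(0)*np.arange(21)).sum()/w.sum())
E
```

```text
[ 0.46691897 -0.08539962  0.07972027] 154.05362306515363 [-0.49994908  0.35564294 -1.2732004 ] [ 0.00061172 -0.00712047  0.01322941] 0.039887676821949915
D [285.37825847 309.27078098] dot (np.float64(285.3260027351094), np.float64(309.9979894475356))
fin [[275.0, 301.6], [276.0, 302.3], [277.0, 301.7], [278.0, 301.7], [279.0, 302.2], [280.0, 301.7], [281.0, 301.6], [282.0, 301.6], [283.0, 301.6], [284.0, 302.3], [285.0, 301.5], [286.0, 301.5], [287.0, 302.2], [288.0, 301.6], [289.0, 301.7], [290.0, 301.7], [291.0, 301.7], [292.0, 301.7], [293.0, 302.3], [294.0, 302.4], [295.0, 302.4]]
fin flat az 153.06414119240392 dist mm 3.7120091135534437 D [ 0.46801057 -0.08556478] resid 0.14194737049815884
stripe u 285.33061224489796
```

```bash
python3 -c "
from workcell import bot
print(bot.job_done())"
```

```text
the job is handed in; nothing more can be done
None
```

The shaft is zeroed (flat measured at 153–155°, index line at 153.9°) and the pulley is held on it with its set screw over the flat; its hub should be flush to about half a millimetre going by arm height (not confirmed by camera), about 13 mm clear of the boss. It was handed in at about 35 s, after I took the pulley off once to correct a 7° error in the first zeroing.

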